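# Slide the steel blank out over the end of the ledge

### The arm

A 6-joint arm with a two-finger parallel gripper is mounted at the origin on the work surface. World frame = base frame: x ahead of the robot, y to its left, z up, the work surface at z = 0. Lengths are in m, angles in rad, forces in N, time in s.
With the tool pointing down it reaches from about 0.35 to 0.725 m from the base axis. Payload 6 kg.
Tool frame: the origin (TCP) lies midway between the tips of the shut fingers; the grasp point (between the pads) lies 19 mm behind it; z points along the fingers, y is the line along which they close (so a half turn about z gives the same grasp; the last joint's range is limited). The gripper opens to 85 mm and grips with 20 to 120 N. Pads are 22 mm wide; open, the fingers measure 114 mm over their backs; the gripper's body (76 mm by 85 mm) begins 54 mm behind the grasp point. The pads swing forward as they close: fully open they stand 13 mm farther back than shut.
Start: joints at [-1.006, 0.04, 0.085, 0, -1.615, -0.334], TCP at [0.137, -0.584, 0.231] pointing down, gripper open.
Joint ranges: [-2.56, 2.56], [-1.29, 2.01], [-1.08, 1.49], [-3.29, 1.98], [-2.81, -0.18], [-2.99, 2.99]. Speed limits (rad/s): [2.57, 2.57, 3.01, 3.14, 3.14, 3.14].

### API

Orientations are given as a unit quaternion [w, x, y, z].
In Python, from station import status, eyes, close_job gives the robot as it stands. The module is installed in compiled form; this text tells all that it offers.
- The arm moves only by the shell command python3 -m handwheel 'ROWS' [OPENING] [FORCE]. ROWS is JSON, one flat list of numbers, 4 for each row, row after row: the shift along the world's x, y, z in cm, then the turn about the world's z in degrees. A call has 1 to 20 rows; each row is the pose to reach, as a shift and turn from the pose commanded when the call began; what a row does not reach only later rows make up. A row lasts 1/10 s, in which the tool goes at most 50 mm and 8.59 degrees, less where a joint would pass 70% of its speed; a pose out of reach is approached as far as the arm can. A call with a gripper value outside its range is refused whole. OPENING is the opening, from 0 (shut) to 1 (fully open), set as the call begins (- or left out, the last holds). The fingers move at their own pace and stop on an object; FORCE is the grip in N (left out, the last holds). Time passes only in rows, so rows that repeat a pose let the fingers close. It gives the time, the measured TCP pose, the force, the opening and the grip force at its end, in the units of the state.
- status.observe(): the state, without advancing time (a new reading comes with each control period).
- eyes.camera(name): name is "side" or "top" or "wrist"; returns the picture (384x512x3 uint8, red, green, blue); there is no depth.
- eyes.camera_model(name): a dict with "fx", "fy", "cx", "cy" (pixels), "R" (3x3) and "t" (3): a world point X has camera coordinates R X + t; the wrist camera has in their place "hand_eye" (4x4, takes a point from camera to tool coordinates, whose origin is the TCP and whose axes are the flange's). Camera axes: x right, y down, z forward; pixel columns grow to the right and rows downward; lengths in m; the calibration is good to about 2 mm. A picture is of the moment at which its call begins: read the wrist's pose just before it. camera_model takes no time and is no camera call.
- close_job(): hands the job in; it is judged then, once.
The state is a dict: "time_s": time; "joint_positions": joint angles; "joint_vel": joint speeds; "effort": joint torques, N m; "eef_pos": TCP position; "tool_rot": TCP orientation; "force": force on the tool from outside, world axes, zero at the start; "moment": the same for the moment, N m; "finger_gap": finger opening in m; "grip_force": force on a finger pad.
Only numpy, scipy, OpenCV 4.12 (cv2) and the standard library are available. Lean on these libraries where they do the work, as an engineer would, in place of code of your own. Each camera call takes 0.05 s, during which the arm holds its last target. There are 200 camera calls.

### The job

Push the steel blank along the wooden ledge, with its blue-dyed end leading, until just about the whole blue part sticks out past the ledge's open end, ready to be taken to the grinder. Keep the blank lying flat and roughly in line with the ledge, do not lift or tip it, and leave the bowl, the jar and the finial where they stand.

Things in the scene. Friction and masses are not known exactly. Their poses are not given: they have to be found in the camera images.
- ledge: Fixed dark wooden riser, top 60 mm above its origin (on the bench), spanning x -70 to 80, y -200 to 200 mm. z up, y along it to its open end, x across, away from the robot; yaw up to 17 deg. On top: pale fence 15 mm high along the far (+x) side, inner face x = 65 mm; pale stop strip 15 mm high across the closed (-y) end, inner face y = -182 mm. Near side and +y end are open.
- ledge_lip (a point): Middle of the top edge at the ledge's open end: ledge frame (0, 200, 60) mm; axes as the ledge's.
- blank: Loose flat steel plate 100 (x) x 140 (y) x 5 mm, 0.4 to 0.7 kg, lying on the ledge top roughly in line with it. Origin: centre of its underside; z up, y to its blue-dyed end, which faces the open end of the ledge. Blue: the last 47 mm (y 23 to 70 mm), full width; the rest is bare steel. At least 85 mm of ledge top is free behind it (-y). It tips off if over half sticks out.
- blank_edge (a point): Middle of the lower edge of the blank's blue end: blank frame (0, 70, 0) mm; axes as the blank's.
- bowl: Loose turned wooden bowl, 110 mm wide, 50 mm high, on the bench beside the ledge; to be left alone. Origin at the centre of its underside.
- wax_jar: Loose jar with a yellow cap, 64 mm wide, 70 mm high, on the bench beside the ledge; to be left alone. Origin at the centre of its underside.
- finial: Loose turned pale wooden finial, standing, 56 mm wide, 82 mm high, on the bench beside the ledge; to be left alone. Origin at the centre of its underside.
There are look-alikes about, which are no part of the job. Of the things like the blank, leave any that is orange or purple; of the rest the smaller one is meant.

How it is judged:
By the outcome, as a careful person would: the job done as asked, in the order asked, and still so for the second after the job is handed in, with the robot touching nothing.
It also fails if it takes over 42 s, if anything falls off the work surface, if the arm or the gripper's body presses on something with over 40 N, if the wrist force passes 120 N, or if a joint passes its speed limit or range.

## Working session

There is one attempt and no reset: what is moved stays moved. The work goes in short steps, Python scripts to look and compute and a shell command to move; the robot and the scene stay as the last step left them, time stands still between calls to the robot, and variables do not carry over. Pictures are saved under pics/ and viewed, at most 10 in all, crops included, and the job is handed in when it is done.

```bash
mkdir -p pics
python3 - <<'E'
from station import status, eyes
import cv2
s=status.observe();print(s['time_s'],s['eef_pos'],s['tool_rot'],s['finger_gap'])
for n in('top','side'):
    cv2.imwrite(f'pics/{n}0.png',eyes.camera(n)[:,:,::-1]);m=eyes.camera_model(n);print(n,m)
E
```

```text
0.0 [ 0.1372454  -0.58373375  0.23025684] [-1.86134299e-04 -1.15159578e-01  9.93346570e-01  9.10171071e-04] 0.08573322753717484
top {'fx': 474.53901911948566, 'fy': 474.53901911948566, 'cx': 264.44421870131595, 'cy': 192.57759206396864, 'R': array([[-0.01428989, -0.99985416, -0.00935199],
       [-0.99728923,  0.01492715, -0.07205119],
       [ 0.07218028,  0.00829703, -0.99735709]]), 't': array([-0.07083987,  0.55418606,  1.37250421])}
side {'fx': 395.3366804420726, 'fy': 395.3366804420726, 'cx': 259.08321990116224, 'cy': 201.89713082217992, 'R': array([[ 0.987935  , -0.15291889, -0.02449991],
       [-0.09834583, -0.49725769, -0.86201096],
       [ 0.11963499,  0.85402026, -0.50629721]]), 't': array([-0.55693502,  0.07279229,  1.09046636])}
```

View pics/top0.png

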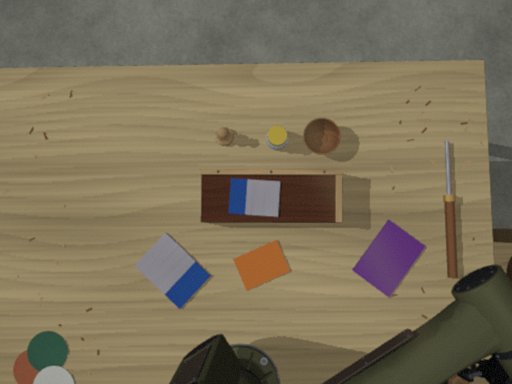

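View pics/side0.png

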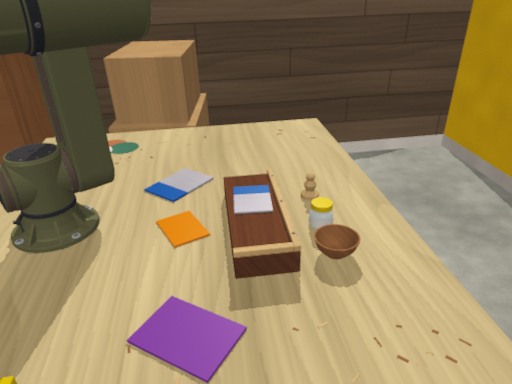

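The top view shows the ledge at columns 201–342, rows 174–222, with its open end to the left (+y). The blank lies on it at columns 229–281, rows 178–217, blue end left. The bowl, jar and finial are above it (+x side), and the side view agrees.

```bash
cat > h.py <<'E'
from station import status, eyes
import cv2, numpy as np
M=eyes.camera_model('top')
def ray(p,z,R=M['R'],t=M['t'],m=M):
    d=R.T@np.array([(p[0]-m['cx'])/m['fx'],(p[1]-m['cy'])/m['fy'],1]);c=-R.T@t
    return c+d*(z-c[2])/d[2]
def rect(mask,z):
    n,l,st,_=cv2.connectedComponentsWithStats(mask.astype(np.uint8))
    k=1+np.argmax(st[1:,4]); ys,xs=np.where(l==k)
    w=np.array([ray((x,y),z)[:2] for x,y in zip(xs,ys)],np.float32)*1000
    return cv2.minAreaRect(w)
def measure():
    im=eyes.camera('top');h=cv2.cvtColor(im,cv2.COLOR_RGB2HSV).astype(int)
    roi=np.zeros(im.shape[:2],bool);roi[168:228,190:350]=1
    blue=roi&(h[...,0]>100)&(h[...,0]<130)&(h[...,1]>150)
    steel=roi&(h[...,1]<60)&(h[...,2]>120); steel[:, 330:]=0
    dark=roi&(h[...,2]<110)
    led=cv2.morphologyEx((dark|blue|steel).astype(np.uint8),cv2.MORPH_OPEN,np.ones((5,5)))
    for n,m,z in(('blue',blue,.065),('steel',steel,.065),('blank',cv2.morphologyEx((blue|steel).astype(np.uint8),cv2.MORPH_CLOSE,np.ones((3,3))),.065),('ledge',led,.06)):
        r=rect(m,z);print(n,np.round(r[0],1),np.round(r[1],1),round(r[2],2));print(np.round(cv2.boxPoints(r)).tolist())
    return im
E
python3 - <<'E'
from h import *
im=measure()
cv2.imwrite('pics/z.png',cv2.resize(im[160:235,185:355,::-1],None,fx=4.6,fy=4.6,interpolation=cv2.INTER_CUBIC))
E
```

```text
blue [541.5  -2. ] [43.4 98.3] 85.41
[[491.0, -20.0], [589.0, -28.0], [592.0, 16.0], [494.0, 24.0]]
steel [536.  -72.5] [91.7 98.1] 85.26
[[483.0, -114.0], [581.0, -122.0], [589.0, -31.0], [491.0, -23.0]]
blank [537.8 -49.4] [138.4  98.2] 85.59
[[484.0, -115.0], [581.0, -122.0], [592.0, 16.0], [494.0, 23.0]]
ledge [530.2 -87.9] [382.7 145.7] 88.33
[[452.0, -277.0], [597.0, -281.0], [609.0, 101.0], [463.0, 106.0]]
```

View pics/z.png

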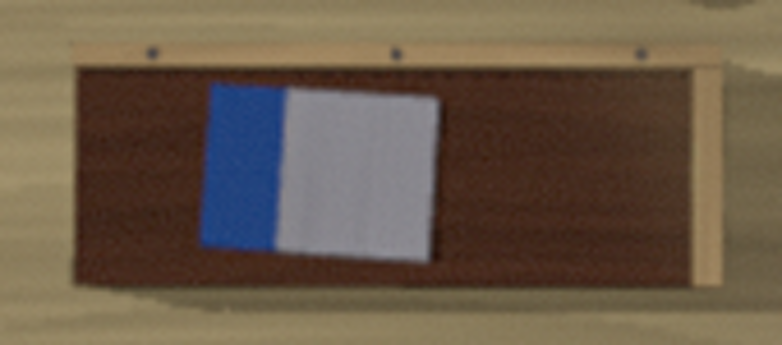

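```bash
python3 - <<'E'
from h import *
P=lambda x,y,z:np.round(ray((185+(x+.5)/4.6-.5,160+(y+.5)/4.6-.5),z)*1000,1)[:2]
print('open far(fence base),near',P(77,68,.06),P(75,286,.06),'stop inner far/near',P(691,68,.06),P(692,285,.06), 'fence outer top',P(75,43,.075),P(720,43,.075))
E
python3 -m handwheel '[3.3,3.6,0,8, 6.6,7.2,0,16, 9.9,10.8,0,24, 13.2,14.4,0,32, 16.5,18,0,40, 19.8,21.6,0,48, 23.1,25.2,0,56, 26.4,28.8,0,64, 29.7,32.4,0,70, 33,36,0,75, 36.4,39.6,0,75, 39.7,42.2,0,75, 39.7,42.2,0,75, 39.7,42.2,0,75]' 0.5
```

```text
open far(fence base),near [605.  100.4] [469.7 102.3] stop inner far/near [ 599.2 -280.8] [ 464.9 -278. ] fence outer top [618.8  99.5] [ 612.7 -296.8]
time_s: 1.55
eef_pos: [0.5345, -0.1613, 0.2304]
tool_rot: [-0.001, -0.697, 0.717, 0.001]
force: [-0.2, -0.3, -0.6]
finger_gap: 0.043
grip_force: 0.0
```

```bash
python3 -m handwheel '[0.15,0,-4,0.7, 0.15,0,-8,0.7, 0.15,0,-12,0.7, 0.15,0,-15,0.7, 0.15,0,-16.4,0.7, 0.15,0,-16.4,0.7, 0.15,0,-16.4,0.7]'
python3 - <<'E'
from h import *
cv2.imwrite('pics/w1.png',eyes.camera('wrist')[:,:,::-1])
E
```

```text
time_s: 2.25
eef_pos: [0.5364, -0.1628, 0.0692]
tool_rot: [0.0, -0.7, 0.714, -0.001]
force: [0.5, -0.5, 0.6]
finger_gap: 0.0426
grip_force: 0.0
```

View pics/w1.png

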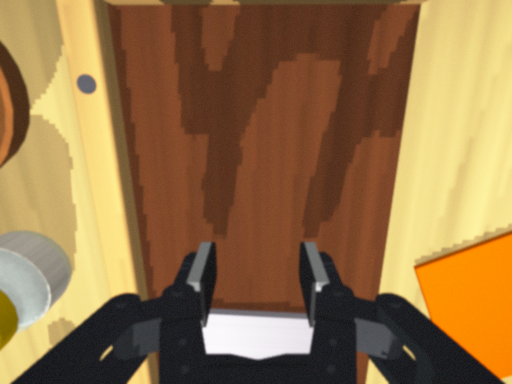

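The wrist view shows both fingertips (200,245) and (312,245) over bare ledge, clear of the fence. The blank's rear edge is at row ~312, on the +y side. I'll lower until touch.

```bash
python3 -m handwheel '[0,0,0,0, 0,0,-0.2,0, 0,0,-0.4,0, 0,0,-0.5,0, 0,0,-0.5,0, 0,0,-0.5,0]'; python3 -m handwheel '[0,0,-0.1,0, 0,0,-0.1,0, 0,0,-0.1,0]';python3 -m handwheel '[0,0,-0.1,0, 0,0,-0.1,0,0,0,-0.1,0]'
```

```text
time_s: 2.9
eef_pos: [0.5357, -0.1621, 0.0622]
tool_rot: [-0.0, -0.7, 0.714, 0.0]
force: [-0.8, 0.3, 0.2]
finger_gap: 0.0429
grip_force: 0.0
time_s: 3.2
eef_pos: [0.5357, -0.1621, 0.0612]
tool_rot: [-0.0, -0.7, 0.714, 0.0]
force: [0.9, 0.2, 0.5]
finger_gap: 0.043
grip_force: 0.0
time_s: 3.5
eef_pos: [0.5357, -0.162, 0.0602]
tool_rot: [-0.0, -0.7, 0.714, 0.0]
force: [-0.3, 0.4, 0.9]
finger_gap: 0.0432
grip_force: 0.0
```

```bash
for i in 1 2 3 4 5 6 7; do echo; done; python3 -m handwheel '[0,0,-0.1,0, 0,0,-0.1,0]'|grep -E 'pos|force:';python3 -m handwheel '[0,0,-0.1,0, 0,0,-0.1,0]'|grep -E 'pos|force:';python3 -m handwheel '[0,0,-0.1,0, 0,0,-0.1,0]'|grep -E 'pos|force:'
```

```text
eef_pos: [0.5357, -0.162, 0.0591]
force: [-0.5, 0.1, -0.8]
grip_force: 0.0
eef_pos: [0.5358, -0.1621, 0.0583]
force: [-0.3, -0.6, -0.1]
grip_force: 0.5
eef_pos: [0.5359, -0.1621, 0.0583]
force: [-3.0, 1.5, 4.7]
grip_force: 2.8
```

```bash
python3 -m handwheel '[0,0,0.27,0, 0,0,0.27,0, 0.02,1,0.27,0, 0.03,2,0.27,0, 0.04,2.5,0.27,0, 0.05,3,0.27,0, 0.06,3.5,0.27,0, 0.06,4,0.27,0, 0.07,4.5,0.27,0, 0.08,5,0.27,0, 0.09,5.7,0.27,0, 0.1,6.4,0.27,0, 0.11,7.1,0.27,0, 0.12,7.8,0.27,0, 0.13,8.5,0.27,0, 0.14,9.2,0.27,0, 0.16,10,0.27,0, 0.17,10.5,0.27,0, 0.17,11,0.27,0, 0.17,11,0.27,0]'
python3 - <<'E'
from h import *
im=measure()
cv2.imwrite('pics/z2.png',cv2.resize(im[160:235,185:355,::-1],None,fx=4.6,fy=4.6,interpolation=cv2.INTER_CUBIC))
E
```

```text
time_s: 6.1
eef_pos: [0.5376, -0.0511, 0.0599]
tool_rot: [0.0, -0.701, 0.713, 0.0]
force: [-0.0, 0.2, -0.5]
finger_gap: 0.0429
grip_force: 0.0Traceback (most recent call last):
  File "<stdin>", line 2, in <module>
  File "h.py", line 20, in measure
    r=rect(m,z);print(n,np.round(r[0],1),np.round(r[1],1),round(r[2],2));print(np.round(cv2.boxPoints(r)).tolist())
  File "h.py", line 9, in rect
    k=1+np.argmax(st[1:,4]); ys,xs=np.where(l==k)
        ~~~~~~~~~^^^^^^^^^^
    return _wrapfunc(a, 'argmax', axis=axis, out=out, **kwds)
    return bound(*args, **kwds)
ValueError: attempt to get argmax of an empty sequence
```

Run:
```python
from h import *
im=eyes.camera('side')
cv2.imwrite('pics/s2.png',cv2.resize(im[140:290,190:370,::-1],None,fx=4,fy=4,interpolation=cv2.INTER_CUBIC))
```

```text
(no output)
```

View pics/s2.png

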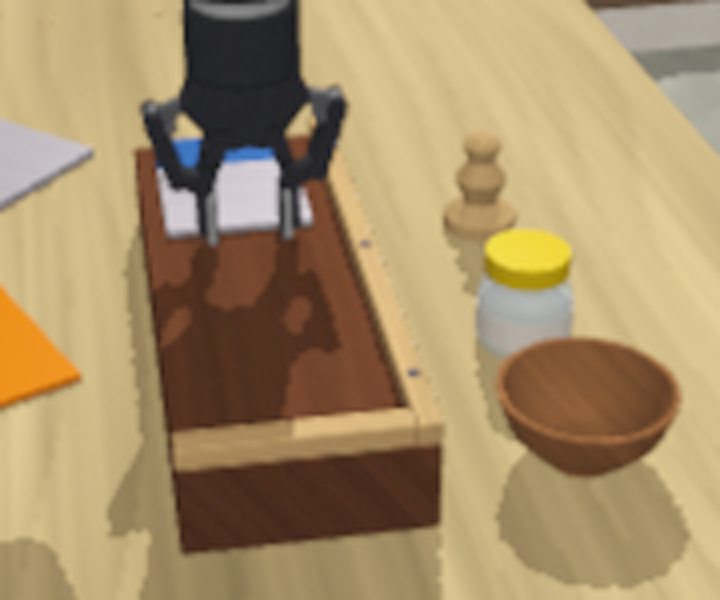

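The side crop shows the blank square against both fingers, flat on the ledge, with its rear edge running from about (168,236) to (313,222). The other objects are undisturbed. I'll work out how far is left.

Run:
```python
from h import *
m=eyes.camera_model('side')
for n,x,y,z in(('rear L low',168,237,.06),('rear R low',313,224,.06),('open L corner',137,151,.06)):
    print(n,np.round(ray((190+(x+.5)/4-.5,140+(y+.5)/4-.5),z,m['R'],m['t'],m)*1000,1))
```

```text
rear L low [483.2 -36.5  60. ]
rear R low [584.  -38.1  60. ]
open L corner [472.3  98.8  60. ]
```

```bash
python3 -m handwheel '[0.01,0.5,0,0, 0.02,1,0,0, 0.02,1.5,0,0, 0.03,2,0,0, 0.04,2.5,0,0, 0.05,3,0,0, 0.06,3.5,0,0, 0.06,3.9,0,0, 0.06,4.1,0,0, 0.06,4.1,0,0]'; python3 -m handwheel '[0,-1.5,0,0, 0,-3,0,0, 0,-4,3,0, 0,-6,7,0, 0,-10,11,0, -2,-15,11,0, -5,-20,11,0, -8,-25,11,0, -11,-30,11,0, -11,-30,11,0]'
python3 - <<'E'
from h import *
try: im=measure()
except Exception as e: print(e); im=eyes.camera('top')
cv2.imwrite('pics/z3.png',cv2.resize(im[160:235,185:355,::-1],None,fx=4.6,fy=4.6,interpolation=cv2.INTER_CUBIC))
E
```

```text
time_s: 7.2
eef_pos: [0.5381, -0.0105, 0.06]
tool_rot: [0.0, -0.701, 0.714, 0.0]
force: [0.1, -1.3, 0.5]
finger_gap: 0.043
grip_force: 0.9
time_s: 8.2
eef_pos: [0.4259, -0.314, 0.1702]
tool_rot: [0.0, -0.7, 0.715, -0.0]
force: [0.4, 0.4, -0.1]
finger_gap: 0.0428
grip_force: 0.0
blue [534.4 115.3] [34.2 96.7] 89.73
[[486.0, 98.0], [583.0, 98.0], [583.0, 132.0], [486.0, 133.0]]
steel [533.6  47.2] [91.1 97.1] 89.43
[[485.0, 2.0], [582.0, 1.0], [583.0, 92.0], [485.0, 93.0]]
blank [533.9  67.1] [131.4  96.7] 89.17
[[485.0, 2.0], [581.0, 1.0], [583.0, 132.0], [486.0, 134.0]]
ledge [ 526.3 -109.1] [419.9 150.5] 88.61
[[446.0, -317.0], [596.0, -321.0], [607.0, 99.0], [456.0, 103.0]]
```

View pics/z3.png

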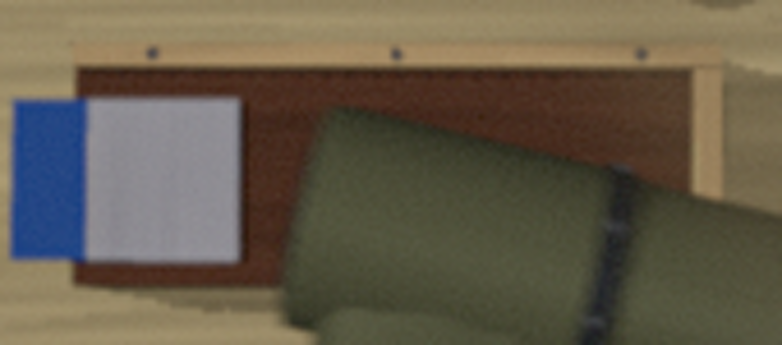

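The blank is square to the ledge. Its blue/steel line (column ~86) is about 6 mm short of the lip (column ~76). I'll push once more, about 4.7 mm.

```bash
python3 -m handwheel '[3,5,0,0, 6,10,0,0, 9,15,0,0, 11,20,0,0, 11,24,-4,0, 11,26,-8,0, 11,27,-10.5,0, 11,27,-11,0, 11,28,-11,0, 11,29,-11,0, 11,29.5,-11,0, 11,29.8,-11,0, 11,30,-11,0, 11.01,30.2,-11,0, 11.01,30.4,-11,0, 11.01,30.47,-11,0, 11.01,30.47,-11,0, 11.01,30.47,-11,0]'; python3 -m handwheel '[0,-1.5,0,0, 0,-3,0,0, 0,-4,3,0, 0,-6,7,0, 0,-10,11,0, -2,-15,11,0, -5,-20,11,0, -8,-25,11,0, -11,-30,11,0, -11,-30,11,0]'
python3 - <<'E'
from h import *
im=eyes.camera('top')
cv2.imwrite('pics/z4.png',cv2.resize(im[160:235,180:350,::-1],None,fx=4.6,fy=4.6,interpolation=cv2.INTER_CUBIC))
r=im[190:208].astype(int).mean(0)
print([(c,*r[c].round().astype(int)) for c in list(range(183,190))+list(range(198,208))+list(range(232,240))])
E
```

```text
time_s: 10.05
eef_pos: [0.5381, -0.0068, 0.0601]
tool_rot: [-0.0, -0.7, 0.714, -0.0]
force: [-0.1, -4.5, 0.6]
finger_gap: 0.0424
grip_force: 2.2
time_s: 11.05
eef_pos: [0.4261, -0.3091, 0.1702]
tool_rot: [0.0, -0.7, 0.714, -0.0]
force: [0.3, -0.2, -0.4]
finger_gap: 0.0425
grip_force: 0.0
[(183, np.int64(160), np.int64(145), np.int64(108)), (184, np.int64(162), np.int64(146), np.int64(107)), (185, np.int64(154), np.int64(138), np.int64(112)), (186, np.int64(95), np.int64(99), np.int64(126)), (187, np.int64(37), np.int64(69), np.int64(132)), (188, np.int64(32), np.int64(68), np.int64(133)), (189, np.int64(34), np.int64(69), np.int64(132)), (198, np.int64(36), np.int64(70), np.int64(132)), (199, np.int64(34), np.int64(69), np.int64(132)), (200, np.int64(33), np.int64(69), np.int64(133)), (201, np.int64(42), np.int64(73), np.int64(132)), (202, np.int64(90), np.int64(102), np.int64(137)), (203, np.int64(138), np.int64(136), np.int64(144)), (204, np.int64(143), np.int64(140), np.int64(144)), (205, np.int64(142), np.int64(140), np.int64(146)), (206, np.int64(141), np.int64(140), np.int64(145)), (207, np.int64(139), np.int64(137), np.int64(143)), (232, np.int64(142), np.int64(141), np.int64(147)), (233, np.int64(144), np.int64(142), np.int64(148)), (234, np.int64(139), np.int64(137), np.int64(143)), (235, np.int64(106), np.int64(101), np.int64(104)), (236, np.int64(61), np.int64(47), np.int64(44)), (237, np.int64(53), np.int64(30), np.int64(18)), (238, np.int64(69), np.int64(41), np.int64(28)), (239, np.int64(72), np.int64(43), np.int64(30))]
```

View pics/z4.png

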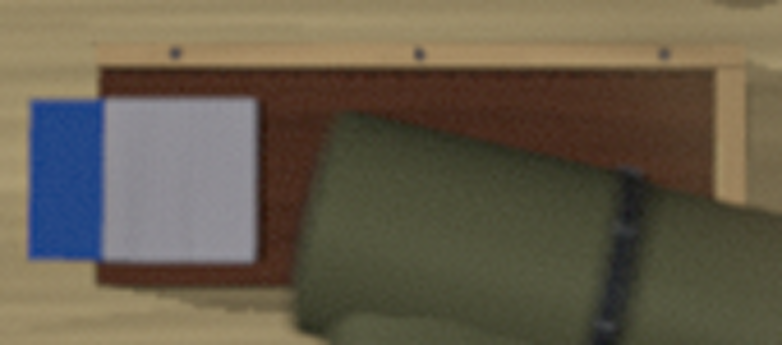

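The blue/steel line (column 202.0) is still about 2–3 mm inside the lip (column ~201.2). One last nudge of 2.6 mm.

```bash
python3 -m handwheel '[3,5,0,0, 6,10,0,0, 9,15,0,0, 11,20,0,0, 11,24,-4,0, 11,26,-8,0, 11,27,-10.5,0, 11,27,-11,0, 11,28,-11,0, 11,29,-11,0, 11,29.5,-11,0, 11,29.8,-11,0, 11,30,-11,0, 11.01,30.15,-11,0, 11.01,30.27,-11,0, 11.01,30.27,-11,0, 11.01,30.27,-11,0, 11.01,30.27,-11,0]'; python3 -m handwheel '[0,-1.5,0,0, 0,-3,0,0, 0,-4,3,0, 0,-6,7,0, 0,-10,11,0, -2,-15,11,0, -5,-20,11,0, -8,-25,11,0, -11,-30,11,0, -11,-30,11,0]'
python3 - <<'E'
from h import *
im=eyes.camera('top')
def edge(r0,r1,c0,c1,ch):
    r=im[r0:r1,c0:c1,ch].astype(float).mean(0);m=(r[:2].mean()+r[-2:].mean())/2
    k=np.where(np.diff(np.sign(r-m)))[0][0];return c0+k+(m-r[k])/(r[k+1]-r[k])
mid=lambda c,row,z:round(ray((c,row),z)[1]*1000,1)
for n,a,row,z in(('front',(190,208,180,192,0),199,.065),('dye',(190,208,196,208,0),199,.065),('rear',(190,208,230,239,0),199,.065),('lip near',(218,221,196,207,0),219.5,.06),('lip far',(176,180,196,207,0),178,.06)):
    c=edge(*a);print(n,round(c,2),mid(c,row,z))
E
```

```text
time_s: 12.9
eef_pos: [0.5383, -0.004, 0.0601]
tool_rot: [-0.0, -0.7, 0.714, -0.0]
force: [0.2, -4.2, 0.6]
finger_gap: 0.0425
grip_force: 2.3
time_s: 13.9
eef_pos: [0.4263, -0.3063, 0.1701]
tool_rot: [0.0, -0.7, 0.714, -0.0]
force: [0.7, 0.1, -0.4]
finger_gap: 0.0422
grip_force: 0.0
front 184.99 146.5
dye 200.96 101.2
rear 233.98 7.4
lip near 200.23 104.2
lip far 200.96 101.6
```

```bash
python3 -c "
from station import close_job
print(close_job())"
```

```text
the job is handed in; nothing more can be done
None
```

The job is handed in: about 44–45 mm of the 47 mm blue end now sticks out past the ledge's open end, with the blank flat and in line with the ledge. The arm kept clear of the bowl, jar and finial; I last saw them in place partway through the push.

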